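Tip the crystal blanks into the dish and hold the reading lens over them

TASK

Pick up the sorting scoop by its handle, tip the three crystal blanks off its open end into the white porcelain dish from just above it, and set the empty scoop back down flat on the bench. Then take the reading lens by its handle and hold it level, centred over the dish, with its rim at the height that the scriber point of the surface gauge shows, and finish while still holding it there, still and touching nothing else. Leave the dish, the gauge with its setting, and the other things on the bench where they are.

Things in the scene. Friction and masses are not known exactly. Their poses are not given: they have to be found in the camera images.
- tray: sorting scoop, loose, 0.14 kg, left or right of the dish (the lens lies on the other side), handle roughly towards the robot: sheet-aluminium pan 110 mm long (x), 74 mm wide (y), floor 3 mm, walls 3 mm thick, up to 19 mm over the bench at back and sides (11 mm near the mouth), open at its +x end. Origin: centre of the pan's underside; x from handle to open end, z up
- tray_lip (a point): middle of the open front edge of the pan, on its floor: 55 mm ahead (+x) of the pan's centre, 3 mm above its underside
- tray_handle (a point): middle of the scoop's straight wooden handle, 85 mm behind (-x) the pan's centre, 21 mm above its underside. The handle is 14 mm wide (y) and 22 mm high (10 to 32 mm over the bench), and runs from x = -60 to x = -140 mm
- blank0: crystal pendant blank, a rounded block of polished pale green glass, 24 x 18 x 13 mm, 14 g, lying loose in the pan; origin at its centre. It slides on the pan (friction about 0.25 to 0.35): held level it stays, tipped 0.5 to 0.7 rad with the open end down it slides off
- blank1: second blank, the same
- blank2: third blank, the same
- dish: shallow round white porcelain dish, loose, 0.35 kg, 128 mm across at the rim, 28 mm high, wall 4 mm, inner floor 5 mm above the bench and about 92 mm across; origin: centre of its underside, on the bench
- lens: reading lens, loose, about 0.16 kg, lying flat: round black rim 88 mm across round a clear glass, straight flat handle 20 mm wide (y) and 105 mm long from x = -62 to x = -167 mm, joined by a short steel neck; rim and handle both 14 mm thick, from 0 to 14 mm above the underside. Origin: centre of the rim's underside; z up, x from handle to glass
- lens_mid (a point): centre of the glass, halfway up the rim: 7 mm above the lens's origin
- lens_handle (a point): point in the middle of the lens's handle near its neck: 90 mm behind (-x) the rim's centre, 7 mm above the underside
- gauge: the studio's surface gauge (for laying out bands on crystal balls), 1.1 kg, on the far side of the dish: square dark iron foot 60 x 60 x 26 mm, round steel pillar 9 mm thick, 196 mm tall in all, with a small clamp block that carries a thin level scriber, set to the lens's focal height. Origin: centre of the foot's underside; its scriber points along -x, towards the dish side
- gauge_tip (a point): point of the gauge's level scriber: 59 mm ahead (-x) of the pillar, 13 mm to the -y side of it; its height, 95 to 145 mm above the bench, is the height to which the middle of the lens's rim belongs. The clamp is held by friction only and shifts if knocked
- palette: bystander: white porcelain plate, 120 mm across, 18 mm high, with dabs of paint; origin: centre of its underside
- waterpot: bystander: dark red glazed water pot, 96 mm across, 58 mm high; origin: centre of its underside
- snuff: bystander: greenish glass snuff bottle with stopper, 48 mm across, 73 mm high; origin: centre of its underside
Things that resemble listed ones, but are neither listed nor needed, are in the scene too. What is shaped like the dish but black or yellow is not meant.

How it is judged:
On the way, in this order (a step that is already met when the one before it is completed fails the run):
1. the scoop, lifted off the bench, is tipped more than 17 degrees with its open end over the dish (angle between tray's own z axis and vertical above 0.3 rad and horizontal distance between tray_lip and dish below 0.075 m and height (world z) of tray_lip above 0.02 m), for 0.1 s.
2. all three blanks lie in the dish and the scoop stands flat on the bench again, let go (horizontal distance between each of blank0, blank1, blank2 and dish below 0.058 m and height (world z) of each of blank0, blank1, blank2 below 0.045 m and height (world z) of tray below 0.006 m and angle between tray's own z axis and vertical below 0.06 rad and contact force between the fingers and tray below 0.1 N), for 0.2 s.
At the end, for the whole second after the job is handed in: blanks inside the dish (within 58 mm of its centre, below 45 mm); scoop flat on the bench; the fingers hold the lens still and touching nothing else: rim middle within 8 mm of the scriber point's height, centre within 18 mm of the dish's from above, level within 0.12 rad (horizontal distance between each of blank0, blank1, blank2 and dish below 0.058 m and height (world z) of each of blank0, blank1, blank2 below 0.045 m and height (world z) of tray below 0.006 m and angle between tray's own z axis and vertical below 0.06 rad and z of lens_mid in the frame of gauge_tip between -0.008 and 0.008 m and horizontal distance between lens_mid and dish below 0.018 m and angle between lens's own z axis and vertical below 0.12 rad and linear speed of lens below 0.02 m/s and angular speed of lens below 0.2 rad/s and contact force between the fingers and lens above 1 N and contact force between lens and gauge below 0.1 N and contact force between lens and dish below 0.1 N and contact force between lens and tray below 0.1 N); the arm keeps its last pose, push and grip.
It fails at once if a blank is dropped or flung (faster than 2 m/s) (linear speed of any of blank0, blank1, blank2 above 2 m/s).
It fails at once if the gauge or its setting is disturbed (its point moves more than 8 mm) (distance of gauge_tip from where it was at the start of the episode above 0.008 m).
It fails at once if the dish is pushed more than 25 mm (distance of dish from where it was at the start of the episode above 0.025 m).
It fails at once if the plate, the water pot or the snuff bottle is moved more than 20 mm (distance of any of palette, waterpot, snuff from where it was at the start of the episode above 0.02 m).
It also fails if it takes over 72 s, if anything falls off the work surface, if the arm or the gripper's body presses on something with over 40 N, if the wrist force passes 120 N, or if a joint passes its speed limit or range.

ROBOT

A 6-joint arm with a two-finger parallel gripper is mounted at the origin on the work surface. World frame = base frame: x ahead of the robot, y to its left, z up, the work surface at z = 0. Lengths are in m, angles in rad, forces in N, time in s.
With the tool pointing down it reaches from about 0.325 to 0.85 m from the base axis. Payload 15.5 kg.
Tool frame: the origin (TCP) lies on the mounting face of the last link; the fingertips stand 191 mm ahead of it and the grasp point (between the pads) lies 172 mm ahead of it; z points along the fingers, y is the line along which they close (so a half turn about z gives the same grasp; the last joint's range is limited). The gripper opens to 91 mm and grips with 3 to 60 N. Pads are 32 mm wide; open, the fingers measure 118 mm over their backs; the gripper's body (76 mm by 178 mm) begins 60 mm behind the grasp point.
Start: joints at [-1.228, 0.494, 1.345, -0, 1.302, -0.096], TCP at [0.266, -0.566, 0.405] pointing down, gripper open.
Joint ranges: [-2.91, 2.91], [-0.82, 2.16], [0.22, 2.67], [-1.22, 4.37], [0.12, 2.79], [-3.08, 3.08]. Speed limits (rad/s): [1.89, 1.89, 2.57, 3.01, 3.01, 3.01].

INTERFACE

Orientations are given as a 3x3 rotation matrix whose columns are the frame's x, y, z axes.
In Python, from cell import arm gives the robot as it stands. The module is installed in compiled form; this text tells all that it offers.
- The arm moves only by the shell command python3 -m jog 'ROWS' [FORCE]. ROWS is JSON, one flat list of numbers, 5 for each row, row after row: the shift along the tool's x, y, z in mm, then the turn about the tool's z in rad, then the closure in counts, from 0 (fully open) to 255 (shut). A call has 1 to 20 rows; each row shifts and turns the commanded pose from where the row before left it, along the tool's axes as they then stand; what a row does not reach is not made up. A row lasts 1/12 s, in which the tool goes at most 41.7 mm and 7.16 degrees, less where a joint would pass 70% of its speed; a pose out of reach is approached as far as the arm can. A call with a gripper value outside its range is refused whole. The fingers move at their own pace and stop on an object; FORCE is the grip in N (left out, the last holds). Time passes only in rows, so rows that do not move let the fingers close. It gives the time, the measured TCP pose, the force, the opening and the grip force at its end, in the units of the state.
- arm.observe(): the state, without advancing time (a new reading comes with each control period).
- arm.snapshot(name): name is "side" or "top" or "wrist"; returns (picture, depth): 420x560x3 uint8, red, green, blue; 420x560 float32, m along the optical axis (not along the pixel's ray), 0 where there is no reading.
- arm.camera_info(name): a dict with "fx", "fy", "cx", "cy" (pixels), "R" (3x3) and "t" (3): a world point X has camera coordinates R X + t. Camera axes: x right, y down, z forward; pixel columns grow to the right and rows downward; lengths in m; the calibration is good to about 2 mm. A picture is of the moment at which its call begins: read the wrist's pose just before it. camera_info takes no time and is no camera call; for the wrist camera it gives the pose at the moment of the call.
- arm.hand_in(): hands the job in; it is judged then, once.
Trained networks look in the newest picture that a camera, given by its name, has taken for a name from the list of things; names that differ only in an ending like _2 or _b are one class to them, and where a whole thing is asked for, a point or a joint stands for the part that bears it (a point fixed in the world has none). Each returns a list of dicts, best first, with "p" (0 to 1); they miss things now and then, are a little off and sometimes report something else, mostly with a low value. They report only what shows in the picture. A call takes as long as a camera call. They do not tell look-alikes from the thing itself.
- arm.search_frame(name, camera): "bbox" ([left, top, right, bottom] in pixels, round what is visible of it).
- arm.trace(name, camera): "region" (420x560 bool, what is visible of it) and "bbox" ([left, top, right, bottom] in pixels, round what is visible of it).
- arm.tip_of(name, camera): "at" ([row, column] in pixels: a listed point, or the origin of a listed thing).
The state is a dict: "t": time; "qpos": joint angles; "joint_vel": joint speeds; "joint_efforts": joint torques, N m; "eef_pos": TCP position; "tcp_rot": TCP orientation; "wrist_force": force on the tool from outside, world axes, zero at the start; "wrist_torque": the same for the moment, N m; "gripper_width": finger opening in m; "gripper_force": force on a finger pad.
Only numpy, scipy, OpenCV 4.12 (cv2) and the standard library are available. Lean on these libraries where they do the work, as an engineer would, in place of code of your own. Each camera call takes 0.05 s, during which the arm holds its last target. There are 200 camera calls.

## Working session

There is one attempt and no reset: what is moved stays moved. The work goes in short steps, Python scripts to look and compute and a shell command to move; the robot and the scene stay as the last step left them, time stands still between calls to the robot, and variables do not carry over. Pictures are saved under pics/ and viewed, at most 13 in all, crops included, and the job is handed in when it is done.

```bash
mkdir -p pics
cat > h.py <<'E'
import numpy as np, cv2
from cell import arm
def save(name,fn,crop=None,scale=1):
    im,d=arm.snapshot(name)
    if crop: l,t,r,b=crop; im=im[t:b,l:r]
    cv2.imwrite('pics/'+fn,cv2.resize(im[:,:,::-1],None,fx=scale,fy=scale,interpolation=cv2.INTER_CUBIC)); return im,d
def world(ci,u,v,d):
    p=np.array([(u-ci['cx'])/ci['fx']*d,(v-ci['cy'])/ci['fy']*d,d]); return np.array(ci['R']).T@(p-np.array(ci['t']))
def onplane(ci,u,v,z):
    R=np.array(ci['R']);c=-R.T@np.array(ci['t']);r=R.T@np.array([(u-ci['cx'])/ci['fx'],(v-ci['cy'])/ci['fy'],1]);return c+r*(z-c[2])/r[2]
E
python3 - <<'E'
from h import *
np.set_printoptions(precision=4,suppress=True)
pics=[]
for c in ['top','side']:
    im,d=arm.snapshot(c); cv2.imwrite(f'pics/{c}0.png',im[:,:,::-1]); np.save(f'{c}0.npy',d)
    ci=arm.camera_info(c); print(c,'cam at',-np.array(ci['R']).T@np.array(ci['t']),ci['fx'])
    for n in ['tray','dish','lens','gauge','gauge_tip','tray_lip','tray_handle','lens_mid','lens_handle','blank0']:
        try: print(n,[(np.round(x['at']),round(x['p'],2),np.round(onplane(ci,x['at'][1],x['at'][0],0.01),3)) for x in arm.tip_of(n,c)])
        except Exception as e: print(n,e)
E
```

```text
top cam at [ 0.5298 -0.0507  1.0759] 426.93331096341336
tray [(array([222., 147.]), 0.97, array([0.534, 0.279, 0.01 ]))]
dish [(array([203., 279.]), 0.95, array([ 0.587, -0.05 ,  0.01 ])), (array([270., 241.]), 0.93, array([0.418, 0.04 , 0.01 ])), (array([276., 308.]), 0.67, array([ 0.406, -0.128,  0.01 ])), (array([152., 220.]), 0.57, array([0.713, 0.101, 0.01 ]))]
lens [(array([212., 364.]), 0.98, array([ 0.57 , -0.264,  0.01 ])), (array([161., 281.]), 0.56, array([ 0.693, -0.053,  0.01 ]))]
gauge [(array([152., 270.]), 0.76, array([ 0.716, -0.026,  0.01 ])), (array([143., 140.]), 0.24, array([0.73 , 0.303, 0.01 ]))]
gauge_tip [(array([165., 281.]), 0.54, array([ 0.683, -0.054,  0.01 ]))]
tray_lip [(array([200., 155.]), 0.8, array([0.588, 0.26 , 0.01 ])), (array([206., 366.]), 0.16, array([ 0.585, -0.269,  0.01 ]))]
tray_handle [(array([203., 156.]), 0.68, array([0.581, 0.257, 0.01 ])), (array([249., 131.]), 0.66, array([0.464, 0.316, 0.01 ]))]
lens_mid [(array([206., 364.]), 0.71, array([ 0.585, -0.262,  0.01 ]))]
lens_handle [(array([240., 373.]), 0.57, array([ 0.499, -0.288,  0.
[... 604 characters left out ...]
9, -0.255,  0.01 ]))]
gauge [(array([212., 238.]), 0.93, array([ 0.714, -0.012,  0.01 ]))]
gauge_tip [(array([155., 274.]), 0.67, array([ 0.741, -0.226,  0.01 ])), (array([181., 259.]), 0.59, array([ 0.725, -0.125,  0.01 ]))]
tray_lip [(array([327., 215.]), 0.73, array([0.583, 0.271, 0.01 ])), (array([154., 274.]), 0.49, array([ 0.741, -0.228,  0.01 ]))]
tray_handle [(array([373., 251.]), 0.93, array([0.461, 0.318, 0.01 ]))]
lens_mid [(array([169., 332.]), 0.67, array([ 0.578, -0.258,  0.01 ])), (array([352., 244.]), 0.37, array([0.499, 0.287, 0.01 ]))]
lens_handle []
blank0 [(array([358., 229.]), 0.51, array([0.518, 0.313, 0.01 ])), (array([336., 230.]), 0.45, array([0.544, 0.273, 0.01 ]))]
```

View pics/top0.png

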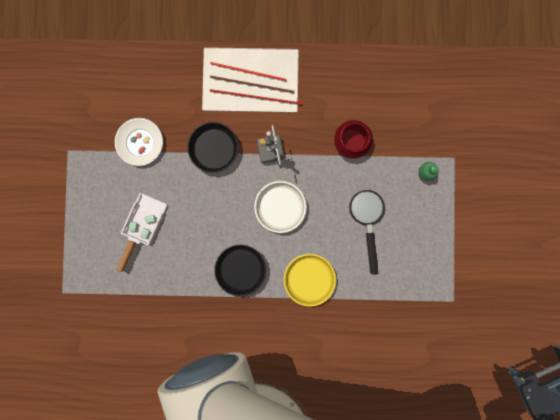

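View pics/side0.png

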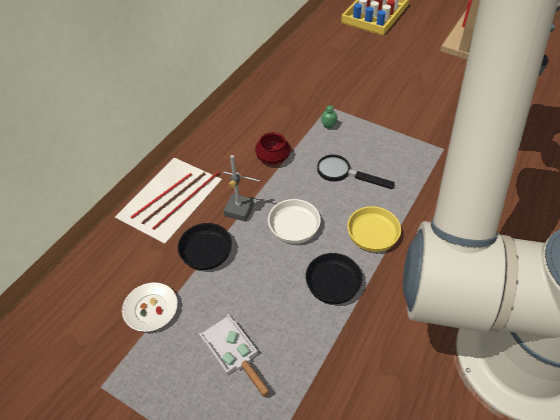

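Top view: the white dish is at (279,207); the look-alikes are black dishes at (213,147) and (240,270), a yellow one at (310,280), and the palette with its paint dabs at (139,142). Only the plain white dish fits. The scoop with its three blanks is at (145,220) with its handle at (126,255), and the lens is at (367,207) with its handle at (372,252). The side view agrees, with the gauge at (236,200) and its scriber ending near (259,181).

Run:
```python
from h import *
np.set_printoptions(precision=4,suppress=True)
o=arm.observe(); print(o['tcp_rot'],o['eef_pos'],o['gripper_width'],o['t'])
ct=arm.camera_info('top');cs=arm.camera_info('side')
def ray(ci,v,u):
    R=np.array(ci['R']);c=-R.T@np.array(ci['t']);r=R.T@np.array([(u-ci['cx'])/ci['fx'],(v-ci['cy'])/ci['fy'],1]);return c,r/np.linalg.norm(r)
it,dt=arm.snapshot('top'); is_,ds=arm.snapshot('side')
tt=arm.tip_of('gauge_tip','top');ts=arm.tip_of('gauge_tip','side')
for a in tt:
  for b in ts:
    c1,r1=ray(ct,*a['at']);c2,r2=ray(cs,*b['at'])
    s=np.linalg.lstsq(np.c_[r1,-r2],c2-c1,rcond=None)[0];p=c1+s[0]*r1;q=c2+s[1]*r2
    print('tip',a['at'],b['at'],(p+q)/2,np.linalg.norm(p-q))
def cloud(ci,d,m):
    v,u=np.nonzero(m&(d>0)); return np.array([world(ci,a,b,d[b,a]) for a,b in zip(u,v)])
for n in ['tray','lens','dish','gauge']:
    for c,ci,d in(('top',ct,dt),('side',cs,ds)):
        r=arm.trace(n,c)
        if not r: continue
        for e in (r[:1] if n!='dish' else r[:4]):
            P=cloud(ci,d,e['region']); 
            print(n,c,e['p'],e['bbox'],'med',np.median(P,0),'range',P.min(0),P.max(0))
            if n in('tray','lens'):
                q=P[:,:2].astype(np.float32); print(cv2.minAreaRect(q), )
            if n=='gauge': H=P[P[:,2]>.06]; print(H[np.argsort(H[:,0])][::max(1,len(H)//25)])
            if n=='dish':
                q=P[P[:,2]>.02][:,:2].astype(np.float32); print('circ',cv2.minEnclosingCircle(q) if len(q) else None)
big=lambda im,l,t,r,b,w,h:cv2.resize(im[t:b,l:r,::-1],(w,h),interpolation=cv2.INTER_CUBIC)
cv2.imwrite('pics/crop1.png',np.hstack([big(it,230,110,320,250,385,600),big(is_,205,140,335,260,415,600)]))
```

```text
[[ 0.9053  0.4248  0.    ]
 [ 0.4248 -0.9053 -0.    ]
 [ 0.      0.     -1.    ]] [ 0.2655 -0.5658  0.4047] 0.09111790421427665 1.1
tip [164.5, 280.7] [348.8, 226.9] [ 0.8625 -0.0406 -1.0487] 0.05885161134799275
tip [164.5, 280.7] [181.7, 260.0] [ 0.6697 -0.0531  0.1087] 7.32380785224175e-05
tip [234.8, 147.0] [348.8, 226.9] [0.5175 0.2891 0.0048] 0.0387735814622584
tip [234.8, 147.0] [181.7, 260.0] [0.5143 0.1579 0.4024] 0.0060812091505523915
tip [209.0, 366.9] [348.8, 226.9] [ 0.6872 -0.1578 -0.6515] 0.5160414810585429
tip [209.0, 366.9] [181.7, 260.0] [ 0.6507 -0.1992  0.0125] 0.2039629864007329
tip [149.4, 270.7] [348.8, 226.9] [ 0.893  -0.0115 -1.0193] 0.030270619372627913
tip [149.4, 270.7] [181.7, 260.0] [ 0.6829 -0.0382  0.1214] 0.040265558162256666
tray top 0.89 [115.4, 193.8, 167.2, 273.4] med [0.5322 0.2983 0.0046] range [ 0.4105  0.2315 -0.004 ] [0.6032 0.3511 0.0351]
((0.5041817426681519, 0.3061213493347168), (0.08460360020399094, 0.19656383991241455), 67.37315368652344)
tray side 0.8 [197.0, 317.8, 266.4, 399.2] med [0.5305 0.2952 0.0048] range [ 0.4093  0.2309 -0.0039]
[... 2373 characters left out ...]
 0.6959 -0.0442  0.1215]
 [ 0.7034 -0.044   0.1177]
 [ 0.711  -0.0079  0.1221]
 [ 0.7122 -0.0193  0.1286]
 [ 0.713  -0.0124  0.1236]
 [ 0.7137 -0.0303  0.122 ]
 [ 0.7144 -0.0325  0.1188]
 [ 0.7149 -0.0147  0.1256]
 [ 0.7165 -0.0215  0.13  ]
 [ 0.7169 -0.017   0.1275]
 [ 0.7173 -0.0146  0.1251]
 [ 0.7176 -0.0248  0.0767]
 [ 0.7179 -0.0224  0.1665]
 [ 0.7183 -0.0269  0.1755]
 [ 0.7188 -0.0147  0.1291]
 [ 0.719  -0.0392  0.1188]
 [ 0.7194 -0.0101  0.1256]
 [ 0.7201 -0.0292  0.064 ]
 [ 0.7208 -0.0414  0.1214]
 [ 0.7215 -0.0146  0.1265]
 [ 0.7226 -0.0231  0.1945]
 [ 0.7233 -0.0325  0.1305]
 [ 0.7247 -0.0098  0.1215]
 [ 0.7262 -0.0324  0.1275]
 [ 0.7284 -0.0301  0.1274]
 [ 0.7344 -0.0367  0.1211]]
```

View pics/crop1.png

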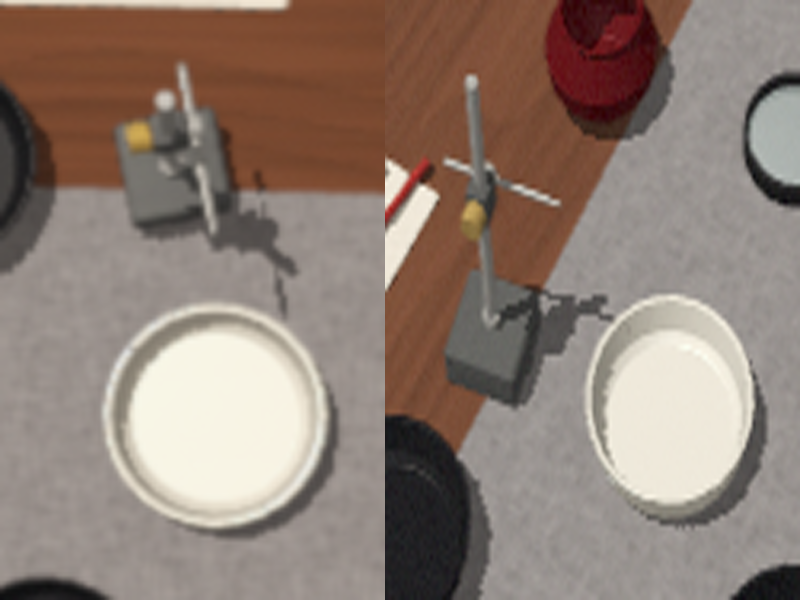

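Run:
```python
from h import *
np.set_printoptions(precision=4,suppress=True)
for c in('top','side'):
    ci=arm.camera_info(c);im,d=arm.snapshot(c)
    def cl(m):
        v,u=np.nonzero(m&(d>0)); return np.array([world(ci,a,b,d[b,a]) for a,b in zip(u,v)])
    f=np.zeros(d.shape,bool);f[100:260,200:340]=1
    P=cl(f);Q=P[(P[:,0]>.655)&(P[:,0]<.71)&(P[:,1]>-.075)&(P[:,1]<-.03)&(P[:,2]>.07)]
    print(c,'scriber',len(Q));print(Q[np.argsort(Q[:,0])][:12])
    for n,xm in(('tray',.485),('lens',.50)):
        r=arm.trace(n,c)
        if not r: continue
        P=cl(r[0]['region']); H=P[(P[:,2]>(.02 if n=='tray' else .006))&(P[:,0]<xm)]
        vx,vy,x0,y0=cv2.fitLine(H[:,:2].astype(np.float32),cv2.DIST_HUBER,0,.01,.01).ravel()
        print(n,len(H),'yaw',np.arctan(vy/vx),'pt',x0,y0,'x range',H[:,0].min(),H[:,0].max())
        B=P[P[:,0]>.52 if n=='lens' else P[:,2]<.02]
        (a,b),r2=cv2.minEnclosingCircle(B[:,:2].astype(np.float32)); print('  head',a,b,r2,np.median(B,0),'rect',cv2.minAreaRect(B[:,:2].astype(np.float32)))
```

```text
top scriber 31
[[ 0.6688 -0.0492  0.1223]
 [ 0.6712 -0.0492  0.1213]
 [ 0.6737 -0.0491  0.1202]
 [ 0.6758 -0.0469  0.1206]
 [ 0.676  -0.0491  0.1196]
 [ 0.6781 -0.0468  0.1201]
 [ 0.6785 -0.0491  0.1179]
 [ 0.6805 -0.049   0.1199]
 [ 0.6805 -0.0468  0.1192]
 [ 0.6822 -0.0467  0.1227]
 [ 0.6844 -0.0467  0.1231]
 [ 0.685  -0.0444  0.1196]]
tray 216 yaw -0.41389865 pt 0.4503064 0.3198436 x range 0.4110875084713258 0.48373367624603053
  head 0.5068270564079285 0.3014870285987854 0.09878668189048767 [0.5453 0.2918 0.0036] rect ((0.505398690700531, 0.30529892444610596), (0.08349665999412537, 0.19164523482322693), 67.68993377685547)
lens 277 yaw 0.12809953 pt 0.4570546 -0.2827843 x range 0.4157647510717296 0.49990780811060503
  head 0.5727455615997314 -0.2707320749759674 0.05184429511427879 [ 0.5796 -0.2701  0.0111] rect ((0.5796438455581665, -0.2699075937271118), (0.09227766841650009, 0.08594424277544022), 49.198673248291016)
side scriber 27
[[ 0.6691 -0.0488  0.1192]
 [ 0.6717 -0.0445  0.122 ]
 [ 0.6725 -0.0496  0.1166]
 [ 0.6764 -0.0471  0.1168]
 [ 0.6769 -0.048   0.1192]
 [ 0.677  -0.0439  0.1196]
 [ 0.6785 -0.0462  0.12  ]
 [ 0.6805 -0.0451  0.12  ]
 [ 0.6819 -0.043   0.1213]
 [ 0.6831 -0.045   0.1222]
 [ 0.6844 -0.0425  0.1203]
 [ 0.6873 -0.0467  0.1181]]
tray 302 yaw -0.44082347 pt 0.4498367 0.3254245 x range 0.4095942145479054 0.48367014892862525
  head 0.5042237639427185 0.30619755387306213 0.0999201163649559 [0.5469 0.29   0.0036] rect ((0.5014272332191467, 0.30342626571655273), (0.07365314662456512, 0.19634316861629486), 68.19491577148438)
lens 228 yaw 0.09970629 pt 0.4635102 -0.2784765 x range 0.41428685579902524 0.49998987387582144
  head 0.5751910209655762 -0.27732908725738525 0.05565532669425011 [ 0.5772 -0.2664  0.0102] rect ((0.5820720791816711, -0.27197402715682983), (0.09249293059110641, 0.09901504963636398), 48.31174850463867)
```

```bash
python3 -m jog '[22,-29,0,0,0,22,-29,0,0,0,22,-29,0,0,0,22,-29,0,0,0,22,-29,0,0,0,22,-29,0,0,0,22,-29,0,0,0,22,-29,0,0,0,22,-29,0,0,0,22,-29,0,0,0,22,-29,0,0,0,22,-29,0,0,0,22,-29,0,0,0,22,-29,0,0,0,22,-29,0,0,0,22,-29,0,0,0,22,-29,0,0,0,22,-29,0,0,0,22,-29,0,0,0,22,-29,0,0,0]' 20; python3 -m jog '[0,0,0,-0.12,0,0,0,0,-0.12,0,0,0,0,-0.12,0,0,0,0,-0.12,0,0,0,0,-0.12,0,0,0,0,-0.12,0,0,0,0,-0.12,0,0,0,0,-0.12,0,0,0,0,-0.12,0,0,0,0,-0.12,0,0,0,0,-0.12,0,0,0,0,-0.12,0,0,0,0,-0.12,0,0,0,0,-0.12,0,0,0,0,-0.12,0,0,0,0,-0.12,0,0,0,0,-0.12,0,0,0,0,-0.12,0,0,0,0,-0.13,0]'
cat >> h.py <<'E'
def go(x,y,z,yaw=None):
    o=arm.observe();R=np.array(o['tcp_rot']);e=np.array([x,y,z])-np.array(o['eef_pos'])
    w=np.arctan2(R[1,0],R[0,0]);print('t',o['t'],'pos',np.round(o['eef_pos'],4),'yaw',round(w,3),'shift mm before turn',np.round(R.T@e*1000,1))
    if yaw is not None:
        dt=-(yaw-w);dt=(dt+np.pi)%(2*np.pi)-np.pi;c,s=np.cos(yaw),np.sin(yaw)
        print('turn',round(dt,3),'shift after turn',np.round(np.array([[c,s,0],[s,-c,0],[0,0,-1]])@e*1000,1))
E
python3 -c "
from h import *
go(.459,.316,.32,np.pi-.41);print(arm.observe()['qpos'])"
```

```text
t: 3.67
eef_pos: [0.4173, 0.1482, 0.4049]
tcp_rot: [[0.905, 0.425, 0.001], [0.425, -0.905, 0.0], [0.001, 0.0, -1.0]]
wrist_force: [1.3, -1.3, 0.2]
gripper_width: 0.0913
gripper_force: 0.0
t: 5.25
eef_pos: [0.4174, 0.1462, 0.4048]
tcp_rot: [[-0.916, 0.4, 0.0], [0.4, 0.916, 0.0], [-0.0, 0.0, -1.0]]
wrist_force: [-0.1, 0.4, 0.6]
gripper_width: 0.0913
gripper_force: 0.0
t 5.25 pos [0.4174 0.1462 0.4048] yaw 2.73 shift mm before turn [ 29.9 172.2  84.9]
turn -0.002 shift after turn [ 29.6 172.3  84.8]
[ 2.01713634e-01  2.37262918e-01  1.77212822e+00  1.83679657e-05
  1.13192170e+00 -9.57122251e-01]
```

```bash
python3 -m jog '[6,35,17,0,0,6,35,17,0,0,6,35,17,0,0,6,35,17,0,0,6,32,17,0,0,0,0,0,0,0]'
python3 - <<'E'
from h import *
np.set_printoptions(precision=4,suppress=True)
o=arm.observe();print(o['eef_pos'])
im,d=save('wrist','w1.png'); ci=arm.camera_info('wrist')
r=arm.trace('tray','wrist')
for n in('tray_handle','tray_lip','tray'):
    for a in arm.tip_of(n,'wrist')[:2]: print(n,a['at'],a['p'],onplane(ci,a['at'][1],a['at'][0],.02 if n=='tray_handle' else .002))
if r:
    v,u=np.nonzero(r[0]['region']&(d>0));P=np.array([world(ci,a,b,d[b,a]) for a,b in zip(u,v)]);print(P.min(0),P.max(0),r[0]['bbox'])
    H=P[(P[:,2]>.025)&(P[:,0]<.485)];print(len(H),cv2.fitLine(H[:,:2].astype(np.float32),cv2.DIST_HUBER,0,.01,.01).ravel(),H.min(0),H.max(0))
E
```

```text
t: 5.75
eef_pos: [0.4603, 0.3198, 0.3168]
tcp_rot: [[-0.915, 0.404, -0.001], [0.404, 0.915, 0.0], [0.001, -0.0, -1.0]]
wrist_force: [-2.2, -1.1, -0.3]
gripper_width: 0.0912
gripper_force: 0.0
[0.4603 0.3198 0.3168]
tray_handle [215.4, 277.5] 0.75 [0.461  0.3134 0.02  ]
tray_lip [360.4, 284.2] 0.9 [0.5951 0.2604 0.002 ]
[0.4083 0.2277 0.0018] [0.5968 0.3415 0.2341] [238.5, 142.0, 327.6, 363.7]
1930 [ 0.9249 -0.3802  0.4444  0.3224] [0.4083 0.3013 0.0254] [0.4841 0.3415 0.2341]
```

View pics/w1.png

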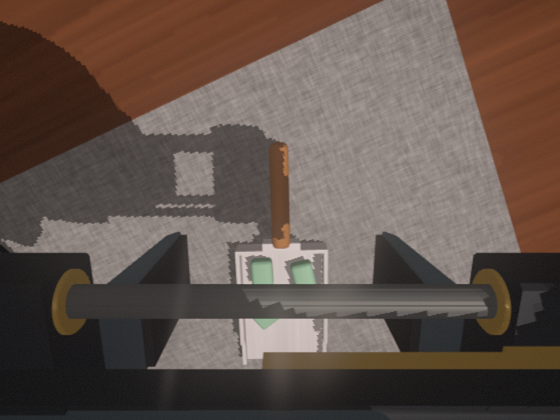

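The wrist view shows the scoop's handle at (280,195), lined up between the open fingers, and the pan below it at (283,300). I go down and grip.

```bash
python3 -m jog '[-1,-2,20,0,0,-1,-1.5,20,0,0,0,0,25,0,0,0,0,25,0,0,0,0,20,0,0,0,0,12,0,0,0,0,0,0,255,0,0,0,0,255,0,0,0,0,255,0,0,0,0,255,0,0,0,0,255,0,0,0,0,255,0,0,0,0,255,0,0,0,0,255]' 45; python3 -m jog '[0,0,-5,0,255,0,0,-10,0,255,0,0,-10,0,255,0,0,-10,0,255,0,0,-10,0,255,0,0,-10,0,255,0,0,-10,0,255,0,0,0,0,255]'
python3 - <<'E'
from h import *
save('side','s2.png',(130,240,330,400),3)
E
```

```text
t: 7.17
eef_pos: [0.4602, 0.3116, 0.198]
tcp_rot: [[-0.914, 0.406, 0.0], [0.406, 0.914, 0.0], [-0.0, 0.0, -1.0]]
wrist_force: [0.5, -0.2, -0.7]
gripper_width: 0.0411
gripper_force: 0.0
t: 7.83
eef_pos: [0.4607, 0.3118, 0.265]
tcp_rot: [[-0.914, 0.406, 0.003], [0.406, 0.914, 0.001], [-0.002, 0.002, -1.0]]
wrist_force: [0.1, 0.9, 0.1]
gripper_width: 0.0001
gripper_force: 0.0
```

View pics/s2.png

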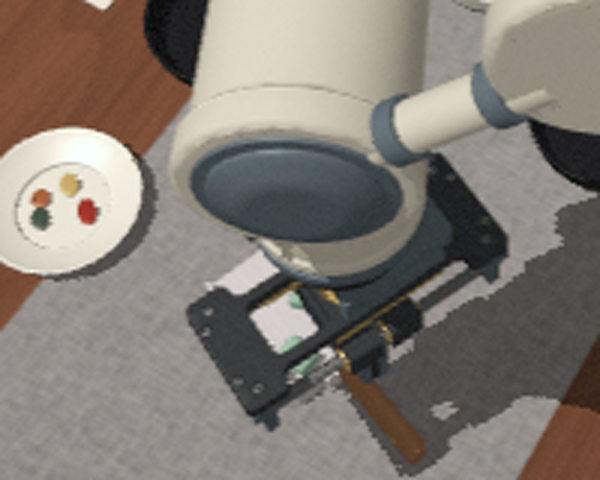

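The side view shows the scoop still flat on the bench, with its handle at (385,415) in the crop. I lifted before the fingers had closed. I open, look again and redo the grasp.

```bash
python3 -m jog '[0,0,-15,0,90,0,0,-15,0,90,0,0,-15,0,90,0,0,0,0,90,0,0,0,0,90,0,0,0,0,90,0,0,0,0,90,0,0,0,0,90]'
python3 - <<'E'
from h import *
np.set_printoptions(precision=4,suppress=True)
o=arm.observe();print(o['eef_pos'],o['gripper_width'])
im,d=arm.snapshot('wrist'); ci=arm.camera_info('wrist')
r=arm.trace('tray','wrist')
for n in('tray_handle','tray_lip','tray'):
    for a in arm.tip_of(n,'wrist')[:2]: print(n,a['at'],a['p'],onplane(ci,a['at'][1],a['at'][0],.02 if n=='tray_handle' else .002))
v,u=np.nonzero(r[0]['region']&(d>0));P=np.array([world(ci,a,b,d[b,a]) for a,b in zip(u,v)])
H=P[(P[:,2]>.025)&(P[:,2]<.04)&(P[:,0]<.475)];f=cv2.fitLine(H[:,:2].astype(np.float32),cv2.DIST_HUBER,0,.01,.01).ravel();print(len(H),f,np.arctan(f[1]/f[0]),H.min(0),H.max(0))
x=.461;y=f[3]+(x-f[2])*f[1]/f[0];print(y);go(x,y,.194,np.pi+np.arctan(f[1]/f[0]))
E
```

```text
t: 8.55
eef_pos: [0.46, 0.3115, 0.3069]
tcp_rot: [[-0.914, 0.406, -0.001], [0.406, 0.914, -0.001], [0.001, -0.001, -1.0]]
wrist_force: [1.0, -0.5, -0.0]
gripper_width: 0.0506
gripper_force: 0.0
[0.46   0.3115 0.3069] 0.05057580944194253
tray_handle [214.9, 283.5] 0.6 [0.4603 0.3127 0.02  ]
tray_lip [357.2, 297.8] 0.59 [0.59   0.2694 0.002 ]
1934 [ 0.941  -0.3383  0.44    0.3203] -0.34509063 [0.4062 0.3012 0.025 ] [0.475  0.3371 0.0362]
0.3127639
t 8.8 pos [0.4602 0.3115 0.3075] yaw 2.724 shift mm before turn [ -0.3   1.5 113.5]
turn -0.073 shift after turn [ -0.3   1.4 113.5]
```

```bash
python3 -m jog '[0,1,20,-0.07,90,0,0.5,25,0,90,0,0,25,0,90,0,0,25,0,90,0,0,18,0,90,0,0,0,0,90,0,0,0,0,255,0,0,0,0,255,0,0,0,0,255,0,0,0,0,255,0,0,0,0,255,0,0,0,0,255,0,0,0,0,255,0,0,0,0,255,0,0,0,0,255,0,0,0,0,255]' 45; python3 -m jog '[0,0,0,0,255,0,0,0,0,255]'
```

```text
t: 10.13
eef_pos: [0.4608, 0.313, 0.1949]
tcp_rot: [[-0.94, 0.341, 0.0], [0.341, 0.94, 0.0], [-0.0, 0.0, -1.0]]
wrist_force: [-0.5, -0.1, 4.1]
gripper_width: 0.0139
gripper_force: 45.0
t: 10.3
eef_pos: [0.4608, 0.313, 0.1949]
tcp_rot: [[-0.94, 0.341, 0.0], [0.341, 0.94, 0.0], [-0.0, 0.0, -1.0]]
wrist_force: [-2.2, 0.3, 5.3]
gripper_width: 0.0134
gripper_force: 45.0
```

```bash
python3 -m jog '[0,0,-5,0,255,0,0,-12,0,255,0,0,-18,0,255,0,0,-20,0,255,0,0,-18,0,255,0,0,-14,0,255,0,0,-9,0,255,0,0,-4,0,255,0,0,0,0,255]'
python3 - <<'E'
from h import *
go(.464,-.012,.295)
save('side','s3.png',(130,220,330,380),3)
E
```

```text
t: 11.05
eef_pos: [0.4608, 0.313, 0.2952]
tcp_rot: [[-0.94, 0.341, 0.001], [0.341, 0.94, 0.0], [-0.001, 0.001, -1.0]]
wrist_force: [0.3, -0.8, -2.5]
gripper_width: 0.0137
gripper_force: 45.0
t 11.05 pos [0.4608 0.313  0.2952] yaw 2.794 shift mm before turn [-1.137e+02 -3.044e+02  1.000e-01]
```

View pics/s3.png

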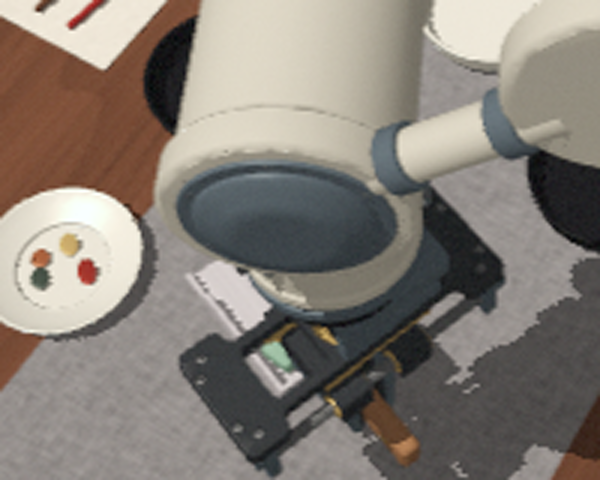

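The scoop is up in the grip, with the pan at (240,310) and a blank still inside at (275,350). I carry it to the dish.

```bash
python3 -m jog '[-3,-8,0,0,255,-6,-16,0,0,255,-9,-24,0,0,255,-10,-28,0,0,255,-10,-28,0,0,255,-10,-28,0,0,255,-10,-28,0,0,255,-10,-28,0,0,255,-10,-28,0,0,255,-10,-26,0,0,255,-9,-24,0,0,255,-7,-18,0,0,255,-5,-12,0,0,255,-3,-6,0,0,255,-2,-3,0,0,255,0,0,0,0,255]'
cat >> h.py <<'E'
def tilt(fn=None):
    im,d=arm.snapshot('wrist');ci=arm.camera_info('wrist')
    if fn: cv2.imwrite('pics/'+fn,im[:,:,::-1])
    o=arm.observe();g=np.array(o['eef_pos'])+.172*np.array(o['tcp_rot'])[:,2];a=-np.array(o['tcp_rot'])[:,0]
    v,u=np.mgrid[0:420:2,0:560:2];v=v.ravel();u=u.ravel();k=d[v,u]>0;v=v[k];u=u[k]
    P=np.array([world(ci,a_,b_,d[b_,a_]) for a_,b_ in zip(u,v)])-g
    s=P@a; l=P@np.array(o['tcp_rot'])[:,1]
    print('grasp z',round(g[2],4),'t',o['t'])
    for t0 in range(-60,170,10):
        q=(abs(l)<.006)&(s>t0/1e3)&(s<(t0+10)/1e3)&(P[:,2]<.05)
        if q.sum(): print(t0+5,'z',np.round(np.median(P[q,2]+g[2]),4),'n',q.sum(),end=' | ')
    print()
E
python3 -c "
from h import *
go(.464,-.012,.295);tilt('w2.png')"
```

```text
t: 12.43
eef_pos: [0.464, -0.013, 0.2944]
tcp_rot: [[-0.94, 0.341, -0.001], [0.341, 0.94, 0.0], [0.001, -0.0, -1.0]]
wrist_force: [0.0, 0.8, -2.4]
gripper_width: 0.0137
gripper_force: 45.0
t 12.4333 pos [ 0.464  -0.013   0.2944] yaw 2.793 shift mm before turn [ 0.3  0.9 -0.6]
grasp z 0.1224 t 12.4833
-55 z 0.1313 n 213 | -45 z 0.1327 n 204 | -35 z 0.1329 n 180 | -25 z 0.1328 n 179 | -15 z 0.1328 n 167 | -5 z 0.1328 n 94 | 15 z 0.1328 n 87 | 25 z 0.1309 n 28 | 35 z 0.1199 n 15 | 45 z 0.104 n 66 |
```

View pics/w2.png

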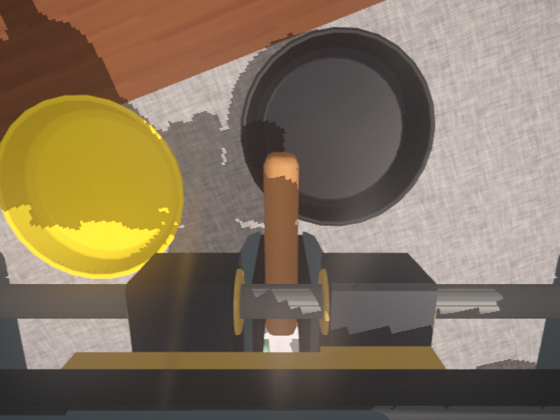

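The handle lies level between the pads, from (281,160) to (281,330), with its top at z 0.133. I now lower the grip force in steps so the pan pivots mouth-down in the grip.

```bash
T='python3 -c "from h import *;tilt()"'; python3 -m jog '[0,0,0,0,255,0,0,0,0,255]' 14 | grep -E 'gripper_f'; eval $T;  python3 -m jog '[0,0,0,0,255,0,0,0,0,255]' 9 | grep -E 'gripper_f'; eval $T; python3 -m jog '[0,0,0,0,255]' 7 | grep -E 'gripper_f'; eval $T
```

```text
gripper_force: 14.0
grasp z 0.1227 t 12.7
-55 z 0.1315 n 216 | -45 z 0.1329 n 202 | -35 z 0.1331 n 180 | -25 z 0.133 n 177 | -15 z 0.1331 n 165 | -5 z 0.1331 n 100 | 15 z 0.133 n 86 | 25 z 0.1315 n 28 | 35 z 0.1203 n 15 | 45 z 0.1044 n 66 | 
gripper_force: 9.0
grasp z 0.1228 t 12.9167
-55 z 0.1319 n 220 | -45 z 0.1331 n 200 | -35 z 0.1332 n 181 | -25 z 0.1331 n 175 | -15 z 0.133 n 165 | -5 z 0.1329 n 100 | 15 z 0.1333 n 88 | 25 z 0.1314 n 23 | 35 z 0.1202 n 17 | 45 z 0.1044 n 66 | 
gripper_force: 7.0
grasp z 0.1227 t 13.05
-55 z 0.1318 n 217 | -45 z 0.1331 n 202 | -35 z 0.1331 n 179 | -25 z 0.1331 n 179 | -15 z 0.1331 n 164 | -5 z 0.1333 n 98 | 15 z 0.1333 n 86 | 25 z 0.1316 n 24 | 35 z 0.12 n 19 | 45 z 0.1044 n 66 |
```

```bash
T='python3 -c "from h import *;tilt()"'; python3 -m jog '[0,0,0,0,255]' 6 | grep -E 'gripper_f'; eval $T;  python3 -m jog '[0,0,0,0,255]' 5 | grep -E 'gripper_f'; eval $T
```

```text
gripper_force: 6.0
grasp z 0.1227 t 13.1833
-55 z 0.1314 n 211 | -45 z 0.133 n 209 | -35 z 0.1332 n 178 | -25 z 0.1332 n 176 | -15 z 0.1332 n 165 | -5 z 0.133 n 101 | 15 z 0.1331 n 90 | 25 z 0.1317 n 22 | 35 z 0.1202 n 18 | 45 z 0.1044 n 66 | 
gripper_force: 5.0
grasp z 0.1227 t 13.3167
-55 z 0.1326 n 223 | -45 z 0.134 n 197 | -35 z 0.1338 n 180 | -25 z 0.1337 n 174 | -15 z 0.1333 n 169 | -5 z 0.1331 n 96 | 15 z 0.1326 n 84 | 25 z 0.1318 n 22 | 35 z 0.1195 n 11 | 45 z 0.1034 n 74 | 55 z 0.1022 n 3 |
```

```bash
T='python3 -c "from h import *;tilt()"'; python3 -m jog '[0,0,0,0,255]' | grep -E 'gripper_f'; eval $T
```

```text
gripper_force: 5.0
grasp z 0.1227 t 13.45
-55 z 0.1367 n 234 | -45 z 0.1389 n 213 | -35 z 0.1374 n 178 | -25 z 0.1361 n 169 | -15 z 0.1347 n 161 | -5 z 0.1335 n 94 | 15 z 0.1304 n 63 | 25 z 0.1294 n 24 | 45 z 0.0972 n 59 | 55 z 0.0963 n 42 |
```

```bash
T='python3 -c "from h import *;tilt()"'; python3 -m jog '[0,0,0,0,255]' 6| grep -E 'gripper_f'; eval $T
```

```text
gripper_force: 6.0
grasp z 0.1227 t 13.5833
-55 z 0.1373 n 248 | -45 z 0.1429 n 230 | -35 z 0.1408 n 174 | -25 z 0.1384 n 171 | -15 z 0.1359 n 157 | -5 z 0.134 n 86 | 15 z 0.128 n 45 | 25 z 0.1272 n 26 | 45 z 0.0917 n 40 | 55 z 0.09 n 72 | 65 z 0.0876 n 1 |
```

```bash
T='python3 -c "from h import *;tilt()"'; python3 -m jog '[0,0,0,0,255]' 5| grep -E 'gripper_f'; eval $T;python3 -m jog '[0,0,0,0,255]' 5| grep -E 'gripper_f'; eval $T
```

```text
gripper_force: 5.0
grasp z 0.1227 t 13.7167
-55 z 0.1374 n 250 | -45 z 0.1431 n 229 | -35 z 0.1408 n 178 | -25 z 0.1383 n 166 | -15 z 0.1359 n 153 | -5 z 0.134 n 85 | 15 z 0.1282 n 47 | 25 z 0.1269 n 24 | 45 z 0.0918 n 41 | 55 z 0.0899 n 70 | 65 z 0.0877 n 1 | 
gripper_force: 5.0
grasp z 0.1227 t 13.85
-55 z 0.1375 n 248 | -45 z 0.1428 n 234 | -35 z 0.1408 n 176 | -25 z 0.1383 n 168 | -15 z 0.1359 n 152 | -5 z 0.1341 n 90 | 15 z 0.1284 n 44 | 25 z 0.1271 n 26 | 45 z 0.0917 n 42 | 55 z 0.0898 n 70 | 65 z 0.0879 n 1 |
```

```bash
T='python3 -c "from h import *;tilt()"'; python3 -m jog '[0,0,0,0,255]' 4| grep -E 'gripper_f'; eval $T;python3 -m jog '[0,0,0,0,255]' 4.5| grep -E 'gripper_f'; eval $T
```

```text
gripper_force: 4.0
grasp z 0.1227 t 13.9833
-55 z 0.1384 n 239 | -45 z 0.1453 n 254 | -35 z 0.1427 n 183 | -25 z 0.1399 n 165 | -15 z 0.1367 n 152 | -5 z 0.1342 n 83 | 15 z 0.1272 n 37 | 25 z 0.1256 n 22 | 45 z 0.0886 n 32 | 55 z 0.0863 n 64 | 65 z 0.084 n 19 | 
gripper_force: 5.1
grasp z 0.1227 t 14.1167
-55 z 0.141 n 186 | -45 z 0.1523 n 318 | -35 z 0.1495 n 204 | -25 z 0.1449 n 154 | -15 z 0.1396 n 138 | -5 z 0.1357 n 73 | 15 z 0.1235 n 2 | 25 z 0.1217 n 21 | 55 z 0.0725 n 48 | 65 z 0.0677 n 40 | 75 z 0.0641 n 40 | 85 z 0.0592 n 1 |
```

```bash
T='python3 -c "from h import *;tilt()"'; python3 -m jog '[0,0,0,0,255]' 5.5| grep -E 'gripper_f'; eval $T; python3 -m jog '[0,0,0,0,255]' 10| grep -E 'gripper_f'; python3 -c "
from h import *
tilt()
im,d=arm.snapshot('side');im2,_=arm.snapshot('top')
f=lambda a:cv2.resize(a[:,:,::-1],(400,400),interpolation=cv2.INTER_CUBIC)
cv2.imwrite('pics/d1.png',np.hstack([f(im[140:280,220:360]),f(im2[150:270,220:340])]))
for n in('blank0',):
  for c in('top','side'): 
    for a in arm.tip_of(n,c): print(c,a['at'],a['p'],onplane(arm.camera_info(c),a['at'][1],a['at'][0],.012))
"
```

```text
gripper_force: 6.1
grasp z 0.1227 t 14.25
-55 z 0.1413 n 189 | -45 z 0.1522 n 318 | -35 z 0.1495 n 206 | -25 z 0.1448 n 152 | -15 z 0.1396 n 142 | -5 z 0.1356 n 70 | 15 z 0.1229 n 5 | 25 z 0.1217 n 18 | 55 z 0.0724 n 48 | 65 z 0.0672 n 38 | 75 z 0.0622 n 43 | 
gripper_force: 10.6
grasp z 0.1227 t 14.3833
-55 z 0.1413 n 188 | -45 z 0.1524 n 315 | -35 z 0.1495 n 204 | -25 z 0.145 n 156 | -15 z 0.1397 n 140 | -5 z 0.1356 n 72 | 15 z 0.1227 n 4 | 25 z 0.1214 n 19 | 55 z 0.0724 n 44 | 65 z 0.0674 n 40 | 75 z 0.0622 n 43 | 
top [200.8, 296.5] 0.64 [ 0.59352842 -0.09458389  0.012     ]
top [192.0, 284.4] 0.58 [ 0.61492891 -0.06397271  0.012     ]
top [191.1, 273.3] 0.38 [ 0.61663034 -0.03621082  0.012     ]
side [216.4, 277.6] 0.65 [ 0.62073441 -0.04795949  0.012     ]
side [209.3, 285.0] 0.43 [ 0.61632571 -0.07642094  0.012     ]
```

View pics/d1.png

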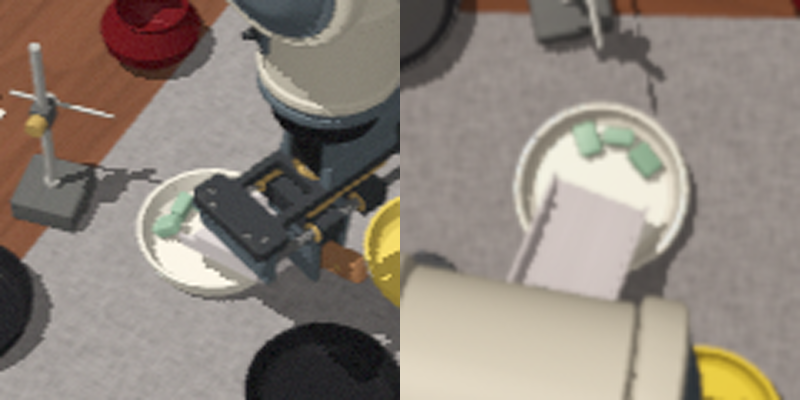

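All three blanks lie in the dish: at (587,140), (617,135) and (645,160) in the right half, and green against the far wall in the left. The scoop is empty. I tighten, lift, and carry it back.

```bash
python3 -m jog '[0,0,0,0,255,0,0,-15,0,255,0,0,-20,0,255,4,12,0,0,255,8,24,0,0,255,12,32,0,0,255,12,33,0,0,255,12,33,0,0,255,12,33,0,0,255,12,33,0,0,255,12,33,0,0,255,12,30,0,0,255,10,22,0,0,255,5,13,0,0,255,3,6,0,0,255,0,0,10,0,255,0,0,20,0,255,0,0,20,0,255,0,0,12,0,255,0,0,0,0,255]' 30; python3 -c "
from h import *
tilt();go(.461,.313,.1945)"
```

```text
t: 16.25
eef_pos: [0.4598, 0.3101, 0.2649]
tcp_rot: [[-0.94, 0.342, -0.004], [0.342, 0.94, -0.002], [0.003, -0.004, -1.0]]
wrist_force: [-0.4, -1.0, -0.6]
gripper_width: 0.0138
gripper_force: 30.6
grasp z 0.0943 t 16.3
-55 z 0.1124 n 206 | -45 z 0.1241 n 316 | -35 z 0.1215 n 196 | -25 z 0.1164 n 158 | -15 z 0.1113 n 137 | -5 z 0.1075 n 74 | 15 z 0.0945 n 2 | 25 z 0.0933 n 20 | 55 z 0.044 n 47 | 65 z 0.039 n 39 | 75 z 0.0336 n 41 | 85 z 0.0308 n 1 | 
t 16.3 pos [0.4602 0.3105 0.2663] yaw 2.793 shift mm before turn [ 0.   2.8 71.8]
```

```bash
python3 -m jog '[0,0,10,0,255,4,0,8,0,255,4,0,8,0,255,4,0,8,0,255,3,0,8,0,255,3,0,8,0,255,2,0,7,0,255,1,0,6,0,255,0,0,5,0,255,0,0,0,0,255]' 4; python3 -c "
from h import *
tilt();go(.461,.313,.1945)"
```

```text
t: 17.13
eef_pos: [0.4406, 0.3191, 0.1987]
tcp_rot: [[-0.94, 0.341, -0.001], [0.341, 0.94, -0.001], [0.001, -0.001, -1.0]]
wrist_force: [0.4, 0.3, -1.5]
gripper_width: 0.0141
gripper_force: 4.0
grasp z 0.0272 t 17.1833
-55 z 0.0333 n 221 | -45 z 0.0354 n 185 | -35 z 0.0353 n 178 | -25 z 0.0353 n 175 | -15 z 0.0352 n 153 | -5 z 0.0351 n 113 | 15 z 0.0351 n 63 | 25 z 0.0341 n 29 | 35 z 0.0223 n 12 | 45 z 0.0062 n 74 | 55 z 0.0059 n 12 | 
t 17.1833 pos [0.4407 0.3191 0.1992] yaw 2.794 shift mm before turn [-21.2   1.2   4.7]
```

```bash
python3 -m jog '[0,0,2,0,255,0,0,1.5,0,255,0,0,0,0,255,0,0,0,0,90,0,0,0,0,90,0,0,0,0,90,0,0,0,0,90,0,0,0,0,90,0,0,0,0,90,0,0,0,0,90,0,0,0,0,90,0,0,-20,0,90,0,0,-35,0,90,0,0,-40,0,90,0,0,-40,0,90]' 4; python3 -c "
from h import *
np.set_printoptions(precision=4,suppress=True)
o=arm.observe();print(o['qpos'],o['gripper_width'])
tilt()
go(.499,-.276,.33,.12)"
```

```text
t: 18.43
eef_pos: [0.4403, 0.3189, 0.3325]
tcp_rot: [[-0.94, 0.341, -0.001], [0.341, 0.94, -0.001], [0.001, -0.001, -1.0]]
wrist_force: [1.9, 0.7, -0.1]
gripper_width: 0.0588
gripper_force: 0.0
[ 0.517   0.4657  1.6331  0.      1.0444 -0.706 ] 0.058805264692086356
grasp z 0.1679 t 18.4833
-55 z 0.0383 n 60 | -45 z 0.0407 n 49 | -35 z 0.0404 n 55 | -25 z 0.0407 n 49 | -15 z 0.0405 n 55 | -5 z 0.0404 n 48 | 5 z 0.0408 n 48 | 15 z 0.0407 n 48 | 25 z 0.0394 n 24 | 35 z 0.0274 n 19 | 45 z 0.0122 n 35 | 55 z 0.0125 n 36 | 65 z 0.0123 n 38 | 75 z 0.0124 n 15 | 115 z 0.0129 n 24 | 125 z 0.0128 n 29 | 135 z 0.0132 n 25 | 145 z 0.0101 n 18 | 
t 18.4833 pos [0.4418 0.3199 0.3399] yaw 2.794 shift mm before turn [-256.7 -540.8    7.9]
turn 2.674 shift after turn [-14.5 598.5   9.9]
```

```bash
python3 -m jog '[-14,-30,0,0,0,-14,-30,0,0,0,-14,-30,0,0,0,-14,-30,0,0,0,-14,-30,0,0,0,-14,-30,0,0,0,-14,-30,0,0,0,-14,-30,0,0,0,-14,-30,0,0,0,-14,-30,0,0,0,-14,-30,0,0,0,-14,-30,0,0,0,-14,-30,0,0,0,-14,-30,0,0,0,-14,-30,0,0,0,-14,-30,0,0,0,-14,-30,0,0,0,-14,-30,0,0,0]' | head -2; python3 -m jog '[0,0,0,0.124,90,0,0,0,0.124,90,0,0,0,0.124,90,0,0,0,0.124,90,0,0,0,0.124,90,0,0,0,0.124,90,0,0,0,0.124,90,0,0,0,0.124,90,0,0,0,0.124,90,0,0,0,0.124,90,0,0,0,0.124,90,0,0,0,0.124,90,0,0,0,0.124,90,0,0,0,0.124,90,0,0,0,0.124,90,0,0,0,0.124,90,0,0,0,0.124,90,0,0,0,0.124,90,0,0,0,0.124,90,0,0,0,0.124,90]'; python3 -m jog '[0,0,0,0.124,90,0,0,0,0.08,90,0,0,0,0,90]' | head -2
python3 - <<'E'
from h import *
np.set_printoptions(precision=4,suppress=True)
o=arm.observe();im,d=save('wrist','w3.png');ci=arm.camera_info('wrist')
for n in('lens_handle','lens_mid'):
    for a in arm.tip_of(n,'wrist')[:2]: print(n,a['at'],a['p'],onplane(ci,a['at'][1],a['at'][0],.01))
r=arm.trace('lens','wrist')
if r:
    v,u=np.nonzero(r[0]['region']&(d>0));P=np.array([world(ci,a,b,d[b,a]) for a,b in zip(u,v)]);P=P[P[:,2]<.03];print(P.min(0),P.max(0),r[0]['bbox'])
    H=P[(P[:,2]>.008)&(P[:,0]<.515)];f=cv2.fitLine(H[:,:2].astype(np.float32),cv2.DIST_HUBER,0,.01,.01).ravel();print(len(H),f,np.arctan(f[1]/f[0]),H.min(0),H.max(0))
go(.4926,-.28,.195,.11);print(o['qpos'])
E
```

```text
t: 19.98
eef_pos: [0.4933, -0.2761, 0.3312]
t: 21.65
eef_pos: [0.4935, -0.2744, 0.3311]
tcp_rot: [[0.953, 0.303, -0.0], [0.303, -0.953, 0.0], [-0.0, -0.0, -1.0]]
wrist_force: [0.5, 0.1, -0.4]
gripper_width: 0.0589
gripper_force: 0.0
t: 21.9
eef_pos: [0.4935, -0.2743, 0.3311]
lens_handle [208.4, 288.6] 0.83 [ 0.4901 -0.2812  0.01  ]
lens_handle [65.9, 12.8] 0.47 [ 0.5786 -0.058   0.01  ]
lens_mid [93.7, 288.3] 0.75 [ 0.5817 -0.2703  0.01  ]
lens_mid [209.1, 287.7] 0.68 [ 0.4894 -0.2805  0.01  ]
[ 0.4231 -0.3145  0.0003] [ 0.6262 -0.2236  0.0181] [232.0, 33.4, 344.7, 284.6]
2411 [ 0.9907  0.1357  0.4712 -0.2828] 0.13614893 [ 0.4231 -0.299   0.009 ] [ 0.5149 -0.2679  0.0178]
t 22.1 pos [ 0.4935 -0.2744  0.3312] yaw 0.113 shift mm before turn [ -1.6   5.5 136.2]
turn 0.003 shift after turn [ -1.5   5.5 136.2]
[-0.6131  0.4929  1.5837 -0.      1.0651  0.8521]
```

View pics/w3.png

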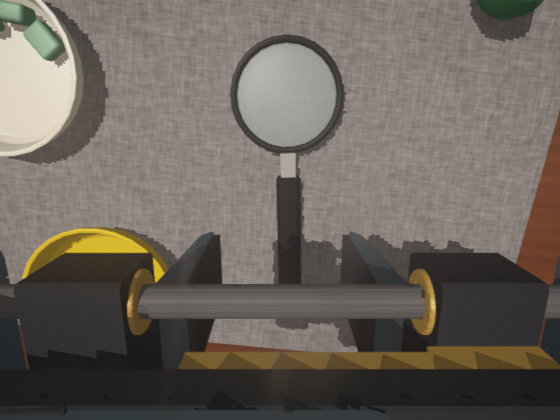

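The lens rim is at (287,94) and its handle at (289,230), between the fingers. I shift 5.5 mm along y and go down to grip.

```bash
python3 -m jog '[-1.5,5.5,20,0,90,0,0,30,0,90,0,0,30,0,90,0,0,30,0,90,0,0,18,0,90,0,0,9.5,0,90,0,0,0,0,90,0,0,0,0,255,0,0,0,0,255,0,0,0,0,255,0,0,0,0,255,0,0,0,0,255,0,0,0,0,255,0,0,0,0,255,0,0,0,0,255,0,0,0,0,255,0,0,0,0,255]' 55; python3 -m jog '[0,0,-3,0,255,0,0,-8,0,255,0,0,-15,0,255,0,0,-15,0,255,0,0,-20,0,255,0,0,-20,0,255,0,0,-15,0,255,0,0,-7,0,255,0,0,0,0,255]'
python3 - <<'E'
from h import *
np.set_printoptions(precision=4,suppress=True)
im,d=save('wrist','w4.png');ci=arm.camera_info('wrist')
for a in arm.tip_of('lens_mid','wrist')[:1]: print(a['at'],a['p'])
r=arm.trace('lens','wrist')
v,u=np.nonzero(r[0]['region']&(d>0));P=np.array([world(ci,a,b,d[b,a]) for a,b in zip(u,v)]);P=P[P[:,2]>.06]
R=np.array(arm.observe()['tcp_rot']);s=(P-np.array(arm.observe()['eef_pos']))@R
for x in range(-20,150,10):
    q=(s[:,0]*1e3>x)&(s[:,0]*1e3<x+10)
    if q.sum(): print(x+5,np.round(np.median(P[q,2]),4),np.round(s[q,1].min()*1e3),np.round(s[q,1].max()*1e3),q.sum())
H=s[s[:,0]>.04];A=np.c_[H[:,:2],np.ones(len(H))];print(np.linalg.lstsq(A,-H[:,2],rcond=None)[0], H[:,0].max())
go(.49,-.06,.3)
E
```

```text
t: 23.52
eef_pos: [0.4927, -0.2801, 0.194]
tcp_rot: [[0.994, 0.11, 0.0], [0.11, -0.994, -0.0], [0.0, 0.0, -1.0]]
wrist_force: [-0.5, 0.8, 5.7]
gripper_width: 0.0196
gripper_force: 55.0
t: 24.27
eef_pos: [0.4929, -0.2802, 0.2984]
tcp_rot: [[0.994, 0.11, 0.002], [0.11, -0.994, -0.002], [0.002, 0.002, -1.0]]
wrist_force: [0.9, -0.1, -2.3]
gripper_width: 0.0195
gripper_force: 55.0
[76.7, 280.9] 0.78
-5 0.1184 -10.0 10.0 402
5 0.1185 -9.0 10.0 829
15 0.1185 -10.0 10.0 890
25 0.1178 -10.0 10.0 816
35 0.1177 -6.0 6.0 590
45 0.1181 -20.0 21.0 1134
55 0.1144 -33.0 33.0 3022
65 0.1152 -39.0 40.0 4102
75 0.1156 -43.0 43.0 4777
85 0.1158 -43.0 44.0 5338
95 0.1157 -44.0 44.0 5492
105 0.1154 -42.0 42.0 5398
115 0.115 -37.0 37.0 3135
[-0.0068  0.     -0.1797] 0.11705314337662148
t 24.4167 pos [ 0.4924 -0.2798  0.2959] yaw 0.11 shift mm before turn [  21.7 -218.8   -3.9]
```

View pics/w4.png

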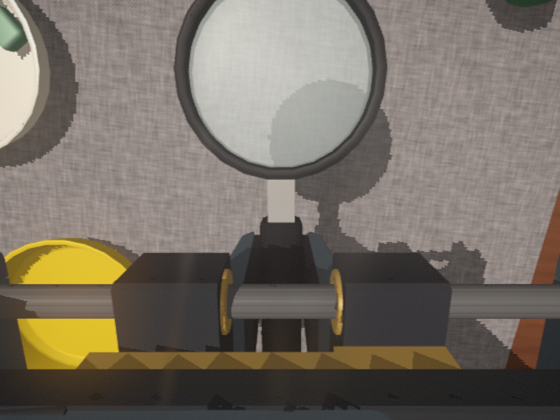

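The lens is held level (tilt about 0.007 rad), with its rim centred at (280,70) and touching nothing. Next I move over the dish and up to TCP z = 0.306.

```bash
python3 -m jog '[1,-8,-1,0,255,2,-16,-2,0,255,2,-24,-2,0,255,2,-28,-2,0,255,2,-28,-2,0,255,2,-28,-1,0,255,2,-28,0,0,255,2,-24,0,0,255,2,-17,0,0,255,2,-10,0,0,255,0,-5,0,0,255,0,-1,0,0,255,0,0,0,0,255,0,0,0,0,255]'
python3 - <<'E'
from h import *
np.set_printoptions(precision=4,suppress=True)
go(.4875,-.0623,.306)
im,d=save('wrist','w5.png');ci=arm.camera_info('wrist')
for n in('dish','gauge_tip','lens_mid'): print(n,[(a['at'],a['p']) for a in arm.tip_of(n,'wrist')[:2]])
o=arm.observe();R=np.array(o['tcp_rot'])
for n in('dish','lens'):
    r=arm.trace(n,'wrist')
    for e in r[:2]:
        v,u=np.nonzero(e['region']&(d>0));P=np.array([world(ci,a,b,d[b,a]) for a,b in zip(u,v)]);print(n,e['p'],e['bbox'],P.min(0),P.max(0),np.median(P,0))
for c in('top','side'):
    i2,d2=arm.snapshot(c);c2=arm.camera_info(c);print(c,[(a['at'],a['p'],onplane(c2,a['at'][1],a['at'][0],.119)) for a in arm.tip_of('lens_mid',c)[:2]])
    for e in arm.trace('lens',c)[:1]:
        v,u=np.nonzero(e['region']&(d2>0));P=np.array([world(c2,a,b,d2[b,a]) for a,b in zip(u,v)]);P=P[(P[:,2]>.09)&(P[:,2]<.14)]
        print(len(P),P.min(0),P.max(0),np.median(P,0),cv2.minEnclosingCircle(P[P[:,0]>.535][:,:2].astype(np.float32)))
    f=np.zeros(d2.shape,bool);f[100:260,200:340]=1;v,u=np.nonzero(f&(d2>0));P=np.array([world(c2,a,b,d2[b,a]) for a,b in zip(u,v)])
    Q=P[(P[:,0]>.655)&(P[:,0]<.70)&(P[:,1]>-.075)&(P[:,1]<-.03)&(P[:,2]>.07)];print('scriber',len(Q),np.median(Q,0) if len(Q) else '')
    for e in arm.trace('tray',c)[:1]:
        v,u=np.nonzero(e['region']&(d2>0));P=np.array([world(c2,a,b,d2[b,a]) for a,b in zip(u,v)]);P=P[P[:,2]<.01];print('tray floor',np.median(P,0),np.linalg.lstsq(np.c_[P[:,:2],np.ones(len(P))],P[:,2],rcond=None)[0])
cv2.imwrite('pics/f.png',cv2.resize(i2[130:310,180:420,::-1],(800,600)))
E
```

```text
t: 25.58
eef_pos: [0.4878, -0.0628, 0.3066]
tcp_rot: [[0.994, 0.109, -0.0], [0.109, -0.994, -0.0], [-0.0, 0.0, -1.0]]
wrist_force: [0.8, -0.9, -3.1]
gripper_width: 0.0194
gripper_force: 55.0
t 25.5833 pos [ 0.4878 -0.0628  0.3066] yaw 0.109 shift mm before turn [-0.3 -0.6  0.6]
dish []
gauge_tip []
lens_mid [([76.1, 281.7], 0.64)]
dish 0.92 [51.8, 208.6, 206.8, 355.3] [ 0.3442 -0.009   0.0003] [0.4819 0.1052 0.0315] [0.4443 0.0701 0.008 ]
dish 0.54 [228.9, 163.8, 326.5, 180.7] [ 0.513  -0.0915  0.0035] [ 0.5263 -0.0244  0.031 ] [ 0.5178 -0.071   0.0295]
lens 0.93 [175.4, 0.0, 387.4, 354.3] [ 0.4436 -0.1281  0.0008] [0.6388 0.0266 0.2227] [ 0.568  -0.0571  0.1251]
top [([204.7, 280.6], 0.63, array([ 0.5776, -0.0547,  0.119 ]))]
972 [ 0.546  -0.0958  0.1132] [ 0.6192 -0.0107  0.1305] [ 0.583  -0.0553  0.1235] ((0.5778718590736389, -0.053547557443380356), 0.043855585157871246)
scriber 23 [ 0.6855 -0.0466  0.119 ]
tray floor [0.5231 0.293  0.003 ] [-0.0016 -0.005   0.0054]
side [([199.9, 295.1], 0.71, array([ 0.5657, -0.0389,  0.119 ])), ([198.4, 295.1], 0.41, array([ 0.5679, -0.0428,  0.119 ]))]
1044 [ 0.4083 -0.0967  0.1111] [ 0.6191 -0.0067  0.1308] [ 0.5716 -0.0554  0.1236] ((0.5736120939254761, -0.050785500556230545), 0.04624098911881447)
scriber 21 [ 0.686  -0.0446  0.1184]
tray floor [0.5208 0.2896 0.003 ] [-0.0025  0.0061  0.0026]
```

View pics/w5.png

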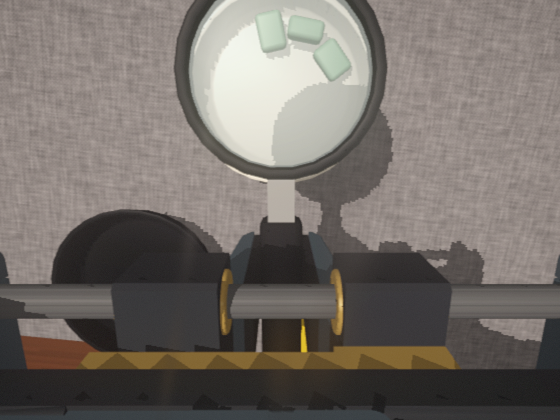

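The lens is centred over the dish, with the rim at (280,70) and the three blanks seen through the glass. Its centre is about 1 mm from the dish's. The rim middle is about 0.119 m against the scriber's 0.1185 m, and the scoop lies flat. I hand in.

```bash
python3 -c "
from cell import arm
o=arm.observe();print(o['joint_vel'],o['gripper_force']);print(arm.hand_in())"
```

```text
[ 0.00054038 -0.00107136  0.0009242  -0.00020147 -0.00065323  0.00219864] 54.965752959251404
the job is handed in; nothing more can be done
None
```

I handed the job in at about 26 s with no verdict returned: the three blanks are in the dish, the empty scoop is flat on the bench, and the lens is held still and level over the dish at the scriber's height; a first scoop grasp missed and turned it slightly before the second held.

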